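# Eject a wheel bearing with the rocker and seat it on the stub axle

### The job

Press the rocker's pad on the ejector stand down until you feel it rest firmly on its rubber stop (a push of about 15 N, staying under 20 N) and keep it there for about a second, so that its other end raises the wheel bearing out of its seat. Then lift the raised bearing out and slide it gently, without pushing hard, over the spindle of the hub until it sits flat and fully home on the shoulder, and let go. Leave everything else on the bench where it is.

Things in the scene. Friction and masses are not known exactly. Their poses are not given: they have to be found in the camera images.
- ejector: Fixed ejector stand: grey base plate 280 x 100 x 10 mm. Origin on the bench top under the rocker's pivot; z up; its x axis runs along the rocker, from the pivot towards the bearing's seat. At x = +75 mm, y = 0: the seat, a steel plate 84 (x) x 90 (y) mm, its top 44 mm above the bench, with a round pocket 55 mm wide and 16 mm deep. The rocker's pad is on the other side of the pivot (-x). The pivot brackets and the rocker there reach 68 mm above the bench.
- rocker: Steel rocker turning on a stiff pivot (friction 0.5 Nm, about 5 N at the pad; no spring, it stays where it is left). Origin on the pivot axis, 58 mm above the bench; at the start its axes are those of the ejector stand. A pad on its -x arm is pressed down; its forked +x end then raises a lifter disc (48 mm wide, with a 22 mm nub that centres the bearing) under the bearing by half the pad's drop.
- rocker_pad (a point): Centre of the top of the rocker's pad, a steel plate 40 (along the rocker) x 36 mm, 110 mm from the pivot, 73 mm above the bench at the start. It goes down 15 to 37 mm before the rocker meets its stop; how far is set by a screw and cannot be measured, only felt: the push then rises steeply, by some 4 N or more per mm. A push of 12 N or more on the pad loads the stop enough; 25 N or more on the rocker is too much.
- stop: Foot of the rubber-tipped stop screw under the rocker's pad arm, 85 mm from the pivot. Origin at the foot, on the base plate, 10 mm above the bench; the height of its tip differs each time and is not told.
- bearing: The wheel bearing: a plain steel ring, outer diameter 52 mm, bore 26 mm, 16 mm high, 130 to 210 g. Origin at the centre of its underside, z along its axis. At the start it lies in the seat's pocket, its top flush with the plate (its underside 28 mm above the bench), so it cannot be gripped; raised, it stands 8 to 18 mm above the plate, centred by the nub.
- hub: Fixed wheel hub. Origin at the centre of its underside on the bench, z up. Flange 110 mm wide, 16 mm high, with five studs 28 mm high on a circle of radius 42 mm; round shoulder 40 mm wide, its top 35 mm above the bench; spindle 24 mm thick from there up to 60 mm, then a cone to 13 mm thick at 78 mm. The seated bearing's underside is on the shoulder, 35 mm above the bench.
- bowl: Bystander: loose steel bowl, 110 mm wide, 40 mm high; origin centre of underside.
- old_bearing: Bystander: loose smaller bearing, 40 mm wide, 13 mm high, lying on the bench; origin centre of underside.
- socket: Bystander: loose upright steel socket, 28 mm wide, 40 mm high; origin centre of underside.
- long_socket: Bystander: loose upright steel socket, 26 mm wide, 70 mm high; origin centre of underside.
Not all that is in view belongs to the job. Leave any orange or red look-alike of the bearing alone.

How it is judged:
By the outcome, as a careful person would: the job done as asked, in the order asked, and still so for the second after the job is handed in, with the robot touching nothing.
It also fails if it takes over 64 s, if anything falls off the work surface, if the arm or the gripper's body presses on something with over 40 N, if the wrist force passes 120 N, or if a joint passes its speed limit or range.

### The arm

A 6-joint arm with a two-finger parallel gripper is mounted at the origin on the work surface. World frame = base frame: x ahead of the robot, y to its left, z up, the work surface at z = 0. Lengths are in m, angles in rad, forces in N, time in s.
With the tool pointing down it reaches from about 0.325 to 0.775 m from the base axis. Payload 9.3 kg.
Tool frame: the origin (TCP) lies between the finger pads; the fingertips stand ahead of it and the grasp point (between the pads) lies 5 mm behind it (robot.nose_length is the z of the fingertips in the tool frame, in m); z points along the fingers, y is the line along which they close (so a half turn about z gives the same grasp; the last joint's range is limited). The gripper opens to 85 mm and grips with 20 to 120 N. Pads are 22 mm wide; open, the fingers measure 114 mm over their backs; the gripper's body (76 mm by 85 mm) begins 54 mm behind the grasp point. The pads swing forward as they close: fully open they stand 13 mm farther back than shut.
Start: joints at [-1.289, 0.259, 0.021, 1.334, 0, 1.418], TCP at [0.232, -0.499, 0.245] pointing down, gripper open.
Joint ranges: [-3.04, 3.04], [-0.91, 1.82], [-1.04, 1.36], [-1.92, 1.95], [-1.52, 1.45], [-3.14, 3.14]. Speed limits (rad/s): [2.22, 2.22, 2.79, 3.14, 3.14, 3.14].

### API

Orientations are given as a unit quaternion [w, x, y, z].
In Python, from workcell import robot gives the robot as it stands.
- The arm moves only by the shell command python3 -m pendant 'ROWS' [FORCE]. ROWS is JSON, one flat list of numbers, 7 for each row, row after row: the finger opening in cm, from 0 to 8.54, then the shift along the world's x, y, z in cm, then the turn, a rotation vector about the world's x, y, z in rad. A call has 1 to 12 rows; each row is the pose to reach, as a shift and turn from the pose commanded when the call began; what a row does not reach only later rows make up. A row lasts 1/8 s, in which the tool goes at most 62.5 mm and 10.7 degrees, less where a joint would pass 70% of its speed; a pose out of reach is approached as far as the arm can. A call with a gripper value outside its range is refused whole. The fingers move at their own pace and stop on an object; FORCE is the grip in N (left out, the last holds). Time passes only in rows, so rows that repeat a pose let the fingers close. It gives the time, the measured TCP pose, the force, the opening and the grip force at its end, in the units of the state.
- robot.sense(): the state, without advancing time (a new reading comes with each control period).
- robot.get_image(name): name is "side" or "top" or "wrist"; returns the picture (420x560x3 uint8, red, green, blue); there is no depth.
- robot.camera_params(name): a dict with "intrinsics" (3x3 intrinsics, pixels), "world_from_camera" (4x4, takes a point from camera to world coordinates). Camera axes: x right, y up, looking along -z (the intrinsics and any distortion apply to the point x, -y, -z); pixel columns grow to the right and rows downward; lengths in m; the calibration is good to about 2 mm. The wrist camera is an equidistant fisheye: a pixel r from the principal point sees the ray r / f radians off the axis. A picture is of the moment at which its call begins: read the wrist's pose just before it. camera_params takes no time and is no camera call; for the wrist camera it gives the pose at the moment of the call.
- robot.close_job(): hands the job in; it is judged then, once.
The state is a dict: "time": time; "qpos": joint angles; "qvel": joint speeds; "effort": joint torques, N m; "ee_pos": TCP position; "orientation": TCP orientation; "ft_force": force on the tool from outside, world axes, zero at the start; "ft_torque": the same for the moment, N m; "width": finger opening in m; "grip_force": force on a finger pad.
Only numpy, scipy, OpenCV 4.12 (cv2) and the standard library are available. Lean on these libraries where they do the work, as an engineer would, in place of code of your own. Each camera call takes 0.05 s, during which the arm holds its last target. There are 200 camera calls.

## Working session

There is one attempt and no reset: what is moved stays moved. The work goes in short steps, Python scripts to look and compute and a shell command to move; the robot and the scene stay as the last step left them, time stands still between calls to the robot, and variables do not carry over. Pictures are saved under pics/ and viewed, at most 10 in all, crops included, and the job is handed in when it is done.

```bash
mkdir -p pics; ls
python3 - <<'E'
from workcell import robot
import cv2, numpy as np
np.set_printoptions(precision=4,suppress=True)
s=robot.sense(); print(s['time'],s['ee_pos'],s['orientation'],s['width'],robot.nose_length)
for n in("top","side"):
    cv2.imwrite(f"pics/{n}0.png",robot.get_image(n)[:,:,::-1]); p=robot.camera_params(n); print(n,p)
E
```

```text
pics
0.0 [ 0.2316 -0.4986  0.2447] [-0.0007  0.9765  0.2157 -0.0001] 0.08533323979550615 0.014
top {'intrinsics': array([[529.8622,   0.    , 283.7157],
       [  0.    , 529.8622, 205.6961],
       [  0.    ,   0.    ,   1.    ]]), 'world_from_camera': array([[-0.0075,  0.9989, -0.0459,  0.5043],
       [-1.    , -0.0076, -0.0035, -0.004 ],
       [-0.0038,  0.0458,  0.9989,  1.0972],
       [ 0.    ,  0.    ,  0.    ,  1.    ]])}
side {'intrinsics': array([[383.2793,   0.    , 282.6962],
       [  0.    , 383.2793, 212.2237],
       [  0.    ,   0.    ,   1.    ]]), 'world_from_camera': array([[-0.7592,  0.3979, -0.5151,  0.1113],
       [-0.6508, -0.4528,  0.6094,  0.5079],
       [ 0.0092,  0.7979,  0.6027,  0.5652],
       [ 0.    ,  0.    ,  0.    ,  1.    ]])}
```

View pics/top0.png

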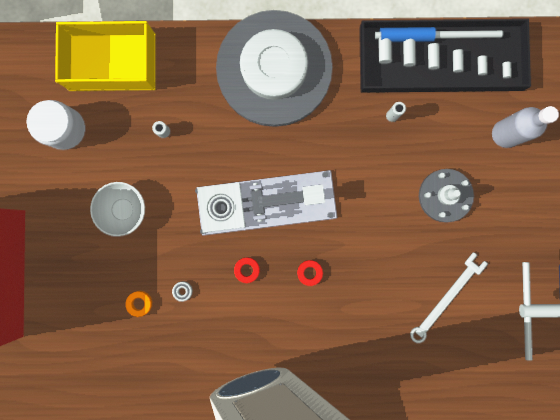

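View pics/side0.png

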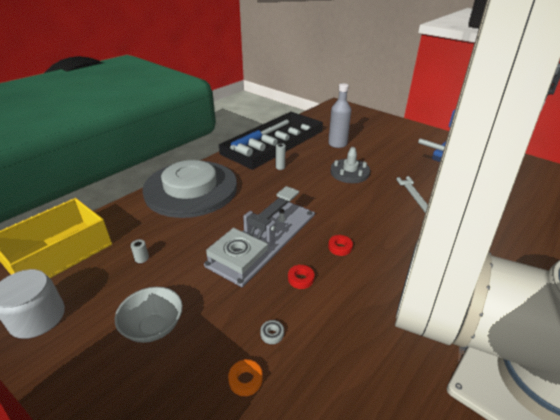

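The top view shows the ejector with its seat at about (221,208) and pad at (314,195). The hub is at (447,195), the bowl at (118,208) and the old bearing at (181,291). I'll enlarge the ejector and hub.

Run:
```python
import cv2, numpy as np
a=cv2.imread("pics/top0.png")
e=cv2.resize(a[160:245,190:350],None,fx=5,fy=5,interpolation=cv2.INTER_CUBIC)
cv2.imwrite("pics/e.png",e)
h=cv2.resize(a[160:230,410:485],None,fx=7,fy=7,interpolation=cv2.INTER_CUBIC)
cv2.imwrite("pics/h.png",h)
```

```text
(no output)
```

View pics/e.png

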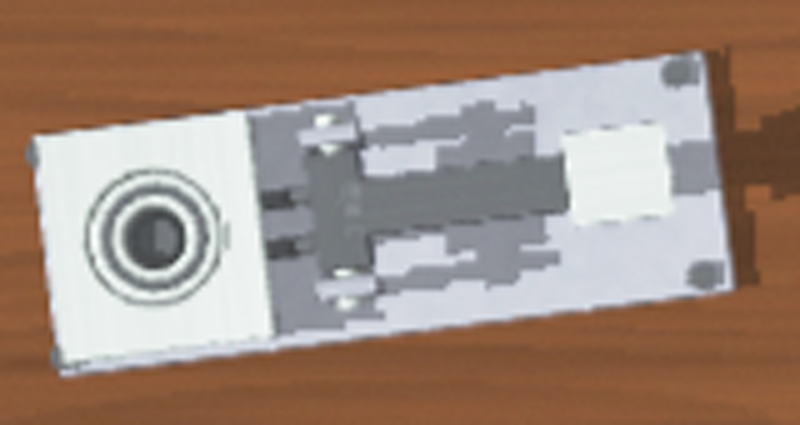

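View pics/h.png

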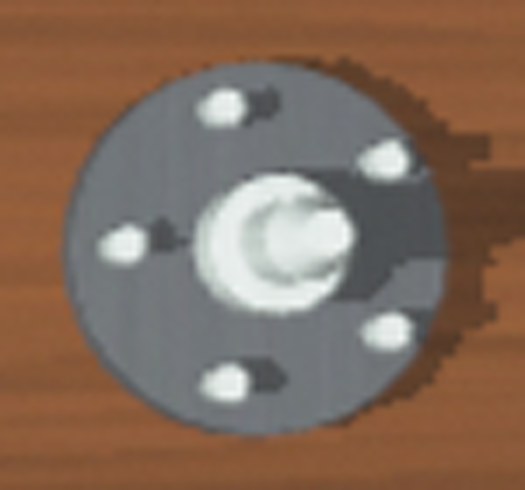

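The crops give the bearing centre at (154,237) and the pad centre at (618,174). The hub flange centre is about (256,248) and the studs' mean is (269,245).

```bash
cat > h.py <<'E'
from workcell import robot
import numpy as np, cv2
np.set_printoptions(precision=4,suppress=True)
def pt(p,uv,z):
    K,T=p['intrinsics'],p['world_from_camera']
    d=np.linalg.inv(K)@[uv[0],uv[1],1]; d=T[:3,:3]@(d*[1,-1,-1]); o=T[:3,3]
    return o+d*(z-o[2])/d[2]
def px(p,X):
    K,T=p['intrinsics'],p['world_from_camera']
    c=T[:3,:3].T@(np.asarray(X)-T[:3,3]); c=c*[1,-1,-1]; u=K@c; return u[:2]/u[2]
def pxf(p,X):
    K,T=p['intrinsics'],p['world_from_camera']
    c=T[:3,:3].T@(np.asarray(X)-T[:3,3]); c=c*[1,-1,-1]; th=np.arctan2(np.hypot(c[0],c[1]),c[2])
    return K[:2,2]+K[0,0]*th*c[:2]/np.hypot(c[0],c[1])
def ptf(p,uv,z):
    K,T=p['intrinsics'],p['world_from_camera']
    v=(np.array(uv)-K[:2,2])/K[0,0]; r=np.hypot(*v)
    d=np.array([*(v/r*np.sin(r)),np.cos(r)]); d=T[:3,:3]@(d*[1,-1,-1]); o=T[:3,3]
    return o+d*(z-o[2])/d[2]
E
python3 - <<'E'
from h import *
p=robot.camera_params('top')
ce=lambda x,y:((x+.5)/5-.5+190,(y+.5)/5-.5+160)
ch=lambda x,y:((x+.5)/7-.5+410,(y+.5)/7-.5+160)
b=pt(p,ce(154,237),.044); pad=pt(p,ce(618,174),.073)
print('bearing',b,'pad',pad,'dist(185)',np.hypot(*(b-pad)[:2]))
d=(b-pad)[:2]; print('ej x yaw',np.arctan2(d[1],d[0]))
for z,c in((.01,[(40,140),(702,52),(733,290),(63,375)]),(.044,[(35,136),(245,112),(272,337),(56,362)])):
    q=[pt(p,ce(*k),z)[:2] for k in c]; print(np.array(q),np.mean(q,0),np.linalg.norm(q[1]-q[0]),np.linalg.norm(q[2]-q[1]))
print('hub',pt(p,ch(256,248),.016),pt(p,ch(269,245),.028))
for s in[(222,107),(385,160),(387,331),(226,383),(125,244)]: print(pt(p,ch(*s),.028))
print('tip',pt(p,ch(333,235),.078))
s=robot.sense(); from scipy.spatial.transform import Rotation as R
print(R.from_quat(s['orientation'],scalar_first=True).as_matrix())
for n in('wrist',): print(robot.camera_params(n))
print('bowl',pt(p,(118,208),0.02),'old',pt(p,(181,291),.013),'lsock',pt(p,(399,107),.07),pt(p,(158,128),.04))
E
```

```text
bearing [0.551  0.1257 0.044 ] pad [ 0.5728 -0.0577  0.073 ] dist(185) 0.18468759711348653
ej x yaw 1.6889193180533495
[[ 0.5929  0.1768]
 [ 0.6271 -0.0961]
 [ 0.5289 -0.1077]
 [ 0.4962  0.1674]] [0.5613 0.0351] 0.2750025686861752 0.09881458543491568
[[0.5917 0.1731]
 [0.6006 0.0893]
 [0.5109 0.0789]
 [0.5016 0.1648]] [0.5512 0.1265] 0.08429531157654983 0.09036372346093134
hub [ 0.5733 -0.3321  0.016 ] [ 0.5733 -0.3322  0.028 ]
[ 0.6134 -0.3195  0.028 ]
[ 0.5977 -0.3662  0.028 ]
[ 0.5482 -0.3656  0.028 ]
[ 0.5336 -0.319   0.028 ]
[ 0.5739 -0.2907  0.028 ]
tip [ 0.5727 -0.3345  0.078 ]
[[ 0.9069  0.4213 -0.0003]
 [ 0.4213 -0.9069  0.0011]
 [ 0.0002 -0.0012 -1.    ]]
{'intrinsics': array([[325.1923,   0.    , 276.613 ],
       [  0.    , 325.1923, 208.5771],
       [  0.    ,   0.    ,   1.    ]]), 'world_from_camera': array([[ 0.4224,  0.861 ,  0.2832,  0.3036],
       [-0.9064,  0.4014,  0.1315, -0.465 ],
       [-0.0004, -0.3123,  0.95  ,  0.3725],
       [ 0.    ,  0.    ,  0.    ,  1.    ]])}
bowl [0.5516 0.3374 0.02  ] old [0.3819 0.2101 0.013 ] lsock [ 0.743  -0.2273  0.07  ] [0.7113 0.2516 0.04  ]
```

```bash
python3 -m pendant '[0,5,6,0,0,0,0.18, 0,9,12,0,0,0,0.36, 0,13,18,0,0,0,0.54, 0,17,24,0,0,0,0.72, 0,21,29,0,0,0,0.9, 0,25,34,0,0,0,1.08, 0,29,39,0,0,0,1.253, 0,34.1,44.1,-4,0,0,1.253, 0,34.1,44.1,-6,0,0,1.253, 0,34.1,44.1,-6,0,0,1.253, 0,34.1,44.1,-6,0,0,1.253]'
python3 - <<'E'
from h import *
p=robot.camera_params('wrist')
cv2.imwrite('pics/w1.png',robot.get_image('wrist')[:,:,::-1])
s=robot.sense(); print(s['ee_pos'],s['ft_force'],s['qpos'],s['width'])
for X in([.5728,-.0577,.073],[.551,.1257,.044],[.5733,-.3322,.078]): print(pxf(p,X))
E
```

```text
time: 1.48
ee_pos: [0.5725, -0.0575, 0.1846]
orientation: [-0.001, 0.664, 0.748, -0.001]
ft_force: [0.2, 0.2, 0.5]
width: 0.0004
grip_force: 0.0
[ 0.5724 -0.0582  0.1855] [0.4624 0.4589 1.0239] [-0.2471  0.3246 -0.0377  1.2089 -0.0003  1.2066] -0.00031824130922401876
[278.1152 210.6009]
[278.3604 -15.308 ]
[250.96   424.8924]
```

View pics/w1.png

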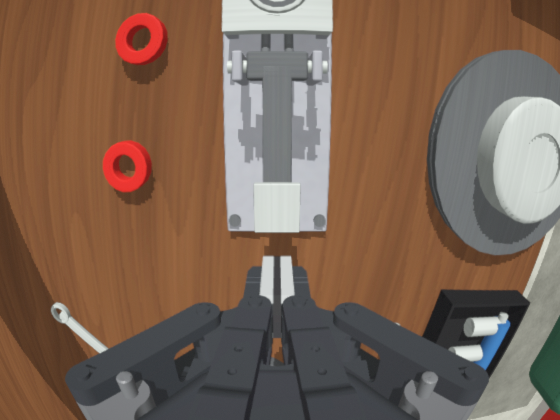

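The wrist view has the pad centred at about (277,208), against a predicted (278,211), so the pose agrees. The next move descends and starts pressing.

```bash
python3 -m pendant '[0,0.05,-0.4,-4,0,0,0, 0,0.05,-0.4,-8,0,0,0, 0,0.05,-0.4,-9.2,0,0,0, 0,0.05,-0.4,-9.2,0,0,0, 0,0.05,-0.4,-9.4,0,0,0, 0,0.05,-0.4,-9.6,0,0,0, 0,0.05,-0.4,-9.8,0,0,0, 0,0.05,-0.4,-10.0,0,0,0, 0,0.05,-0.4,-10.2,0,0,0, 0,0.05,-0.4,-10.4,0,0,0]'
```

```text
time: 2.78
ee_pos: [0.5734, -0.0623, 0.0815]
orientation: [0.001, 0.665, 0.747, -0.0]
ft_force: [-0.0, -3.9, 4.8]
width: 0.0
grip_force: 2.5
```

```bash
python3 -m pendant '[0,0,0,-0.2,0,0,0, 0,0,0,-0.4,0,0,0, 0,0,0,-0.6,0,0,0]'
```

```text
time: 3.15
ee_pos: [0.5734, -0.062, 0.0752]
orientation: [0.0, 0.665, 0.747, 0.0]
ft_force: [0.5, -4.0, 5.3]
width: -0.0001
grip_force: 2.5
```

```bash
python3 -m pendant '[0,0,0,-0.1,0,0,0, 0,0,0,-0.2,0,0,0, 0,0,0,-0.2,0,0,0]'|grep -E "ee_|ft_"
```

```text
ee_pos: [0.5732, -0.0617, 0.0732]
ft_force: [2.9, -4.0, 3.9]
```

```bash
python3 -m pendant '[0,0,0,-0.1,0,0,0, 0,0,0,-0.15,0,0,0]'|grep -E "ee_|ft_"
```

```text
ee_pos: [0.5732, -0.0617, 0.0717]
ft_force: [2.1, -2.5, 3.7]
```

```bash
python3 -m pendant '[0,0,0,-0.1,0,0,0, 0,0,0,-0.2,0,0,0]'|grep -E "ee_|ft_"
```

```text
ee_pos: [0.5732, -0.0617, 0.0697]
ft_force: [1.0, -1.9, 5.2]
```

```bash
python3 -m pendant '[0,0,0,-0.1,0,0,0, 0,0,0,-0.15,0,0,0]'|grep -E "ee_|ft_"
```

```text
ee_pos: [0.5732, -0.0617, 0.0682]
ft_force: [1.2, -1.9, 4.2]
```

```bash
python3 -m pendant '[0,0,0,-0.1,0,0,0, 0,0,0,-0.2,0,0,0]'|grep -E "ee_|ft_"
```

```text
ee_pos: [0.5732, -0.0617, 0.0662]
ft_force: [1.9, -0.4, 4.8]
```

```bash
python3 -m pendant '[0,0,0,-0.1,0,0,0, 0,0,0,-0.2,0,0,0]'|grep -E "ee_|ft_"
```

```text
ee_pos: [0.5732, -0.0616, 0.0643]
ft_force: [0.5, 0.1, 9.5]
```

```bash
python3 -m pendant '[0,0,0,-0.05,0,0,0, 0,0,0,-0.05,0,0,0]'|grep -E "ee_|ft_"
```

```text
ee_pos: [0.5732, -0.0616, 0.0642]
ft_force: [0.5, -0.8, 8.8]
```

```bash
python3 -m pendant '[0,0,0,-0.05,0,0,0, 0,0,0,-0.05,0,0,0]'|grep -E "ee_|ft_"
```

```text
ee_pos: [0.5732, -0.0616, 0.0639]
ft_force: [0.1, -0.5, 10.3]
```

```bash
python3 -m pendant '[0,0,0,-0.07,0,0,0, 0,0,0,-0.07,0,0,0]'|grep -E "ee_|ft_"
```

```text
ee_pos: [0.5733, -0.0616, 0.0636]
ft_force: [-0.8, 0.6, 15.3]
```

```bash
python3 -m pendant '[0,0,0,-0.01,0,0,0, 0,0,0,-0.01,0,0,0, 0,0,0,-0.01,0,0,0, 0,0,0,-0.01,0,0,0, 0,0,0,-0.01,0,0,0]'|grep -E "ee_|ft_"; python3 -m pendant '[0,0,0,0,0,0,0, 0,0,0,0,0,0,0, 0,0,0,0,0,0,0, 0,0,0,0,0,0,0, 0,0,0,0,0,0,0]'|grep -E "ti|ee_|ft_"
```

```text
ee_pos: [0.5733, -0.0616, 0.0636]
ft_force: [-1.8, 0.6, 16.6]
time: 6.78
ee_pos: [0.5733, -0.0616, 0.0636]
orientation: [0.0, 0.664, 0.747, 0.0]
ft_force: [-1.6, 1.5, 15.2]
```

```bash
python3 -m pendant '[0,0,0,2,0,0,0, 0,0,0,7,0,0,0, 0,-0.5,3,12,0,0,0, 8.5,-1.3,9,12,0,0,0, 8.5,-2.2,15,12,0,0,0, 8.5,-2.25,18.75,12,0,0,0, 8.5,-2.25,18.75,12,0,0,0, 8.5,-2.25,18.75,12,0,0,0]'
python3 - <<'E'
from h import *
p=robot.camera_params('wrist')
a=robot.get_image('wrist')[:,:,::-1]; cv2.imwrite('pics/w2.png',a)
s=robot.sense(); print(s['ee_pos'],s['ft_force'],s['width'])
for z in(.052,.056,.06): print(pxf(p,[.551,.126,z]))
cv2.imwrite('pics/w2c.png',cv2.resize(a[110:310,177:377],None,fx=3,fy=3,interpolation=cv2.INTER_CUBIC))
E
```

```text
time: 7.78
ee_pos: [0.5501, 0.1255, 0.1818]
orientation: [-0.001, 0.664, 0.747, -0.001]
ft_force: [0.1, 0.4, -0.8]
width: 0.085
grip_force: 0.0
[0.5504 0.125  0.182 ] [ 0.1698 -0.3405 -0.2713] 0.0848158619319234
[278.7549 202.7498]
[278.7795 204.1998]
[278.8047 205.6921]
```

View pics/w2c.png

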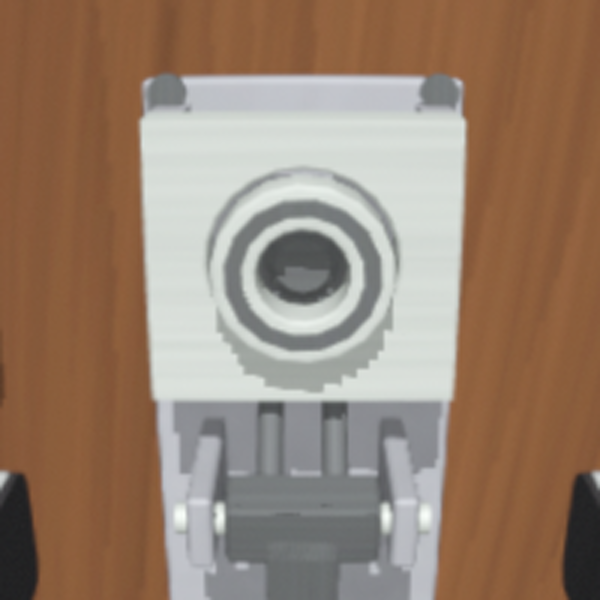

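The bearing now stands clear of the plate. Its top ring spans crop x 210–397 and y 180–362, which puts its centre near image (278,200).

Run:
```python
from h import *
p=robot.camera_params('wrist')
c=lambda x,y:(177+(x+.5)/3-.5,110+(y+.5)/3-.5)
for z in(.053,.055,.057):
    q=[ptf(p,c(*k),z) for k in((210,270),(397,270),(303,179),(303,362),(303,204),(303,350),(303,217),(303,334))]
    print(z,[np.linalg.norm(q[i]-q[i+1])*1e3 for i in(0,2,4,6)],[((q[i]+q[i+1])/2)[:2] for i in(0,2,4,6)])
q=[ptf(p,c(*k),.044)[:2] for k in((142,120),(465,120),(453,399),(154,399))]; print(q,np.mean(q,0))
print(robot.sense()['ee_pos'])
```

```text
0.053 [np.float64(51.514859863584), np.float64(52.69060899473367), np.float64(42.15165809843828), np.float64(33.71805828475726)] [array([0.5502, 0.1284]), array([0.5501, 0.1274]), array([0.5503, 0.1258]), array([0.5502, 0.1265])]
0.055 [np.float64(51.11345339269475), np.float64(52.28004102538291), np.float64(41.82321018332739), np.float64(33.45532541860636)] [array([0.5501, 0.129 ]), array([0.5501, 0.128 ]), array([0.5502, 0.1265]), array([0.5502, 0.1271])]
0.057 [np.float64(50.712046921805495), np.float64(51.86947305603215), np.float64(41.4947622682165), np.float64(33.192592552455444)] [array([0.55  , 0.1296]), array([0.55  , 0.1286]), array([0.5502, 0.1271]), array([0.5501, 0.1277])]
[array([0.5011, 0.1634]), array([0.5896, 0.174 ]), array([0.6   , 0.0909]), array([0.5107, 0.0803])] [0.5504 0.1271]
[0.5504 0.125  0.182 ]
```

```bash
python3 -m pendant '[8.5,0,0.17,-4,0,0,0, 8.5,0,0.17,-8,0,0,0, 8.5,0,0.17,-11,0,0,0, 8.5,0,0.17,-12.6,0,0,0, 8.5,0,0.17,-12.6,0,0,0, 6.2,0,0.17,-12.6,0,0,0, 6.2,0,0.17,-12.6,0,0,0, 6.2,0,0.17,-12.6,0,0,0]' 30
python3 -m pendant '[5,0,0,0,0,0,0, 5,0,0,0,0,0,0, 5,0,0,0,0,0,0, 5,0,0,0,0,0,0]' 30
```

```text
time: 8.82
ee_pos: [0.551, 0.1273, 0.0571]
orientation: [0.0, 0.665, 0.747, 0.0]
ft_force: [-0.2, 0.2, -0.6]
width: 0.0621
grip_force: 0.0
time: 9.32
ee_pos: [0.5508, 0.1274, 0.0571]
orientation: [0.0, 0.664, 0.747, 0.0]
ft_force: [-1.0, -0.2, 5.8]
width: 0.0507
grip_force: 30.3
```

Run:
```python
from h import *
a=robot.get_image('wrist')[:,:,::-1]; s=robot.sense(); print(s['ft_force'],s['width'])
b=robot.get_image('side')[:,:,::-1]
w=cv2.resize(a[130:330,177:377],(500,500),interpolation=cv2.INTER_CUBIC)
v=cv2.resize(b[180:300,180:252],(300,500),interpolation=cv2.INTER_CUBIC)
cv2.imwrite('pics/g.png',np.hstack([w,v]))
```

```text
[-1.6924 -1.2839  4.795 ] 0.05059644787230708
```

View pics/g.png

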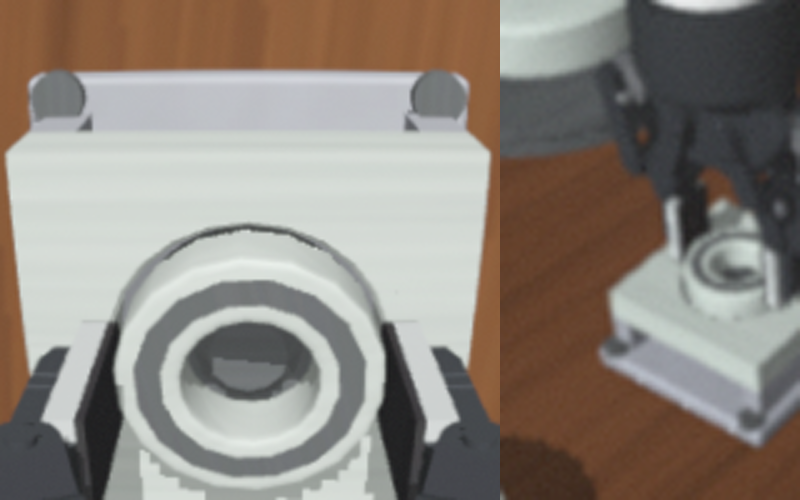

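The bearing sits between both pads, with its ring centre near crop (250,370). Lifting it.

```bash
python3 -m pendant '[5,0,0,0.3,0,0,0, 5,0,0,0.6,0,0,0, 5,0,0,1.5,0,0,0, 5,0,0,3,0,0,0, 5,0,0,6,0,0,0, 5,0,0,9,0,0,0, 5,0,0,9,0,0,0, 5,0,0,9,0,0,0]' 40
```

```text
time: 10.42
ee_pos: [0.5504, 0.1273, 0.1464]
orientation: [-0.0, 0.665, 0.747, -0.0]
ft_force: [-0.4, -0.3, -2.4]
width: 0.0505
grip_force: 31.5
```

```bash
python3 -m pendant '[5,0.4,-6,2,0,0,0, 5,0.7,-12,2,0,0,0, 5,1,-18,2,0,0,0, 5,1.3,-24,2,0,0,0, 5,1.6,-30,2,0,0,0, 5,1.9,-36,2,0,0,0, 5,2.2,-42,2,0,0,0, 5,2.3,-48,2,0,0,0, 5,2.3,-53,2,0,0,0, 5,2.3,-53,2,0,0,0, 5,2.3,-53,2,0,0,0, 5,2.3,-53,2,0,0,0]'
python3 - <<'E'
from h import *
p=robot.camera_params('wrist')
a=robot.get_image('wrist')[:,:,::-1]; cv2.imwrite('pics/w3.png',a)
s=robot.sense(); print(s['ee_pos'],s['ft_force'],s['width'])
for X in([.5733,-.3322,.016],[.5733,-.3322,.028],[.5733,-.3322,.078]): print(pxf(p,X))
u=pxf(p,[.5733,-.3322,.03]).astype(int); y0=max(u[1]-90,0); x0=u[0]-115; print(x0,y0)
c=cv2.resize(a[y0:y0+180,x0:x0+230],None,fx=3,fy=3,interpolation=cv2.INTER_CUBIC); cv2.imwrite('pics/w3c.png',c)
E
```

```text
time: 11.92
ee_pos: [0.5738, -0.4013, 0.1663]
orientation: [-0.0, 0.664, 0.748, 0.0]
ft_force: [1.0, 1.4, -1.8]
width: 0.0506
grip_force: 31.5
[ 0.5739 -0.4013  0.1665] [ 0.0637  0.0369 -1.3981] 0.0504254390714035
[286.6274 118.6808]
[287.0762 119.2897]
[289.4778 122.5545]
172 29
```

View pics/w3c.png

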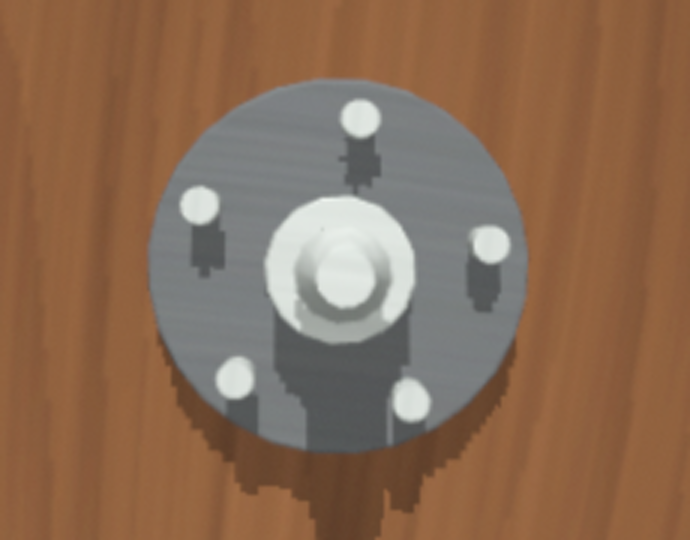

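The hub lies almost directly under the wrist camera. In the crop, the flange centre is about (338,265.5), the shoulder (340,269) and the spindle tip (345.5,275.5).

Run:
```python
from h import *
p=robot.camera_params('wrist')
c=lambda x,y:(172+(x+.5)/3-.5,29+(y+.5)/3-.5)
for n,z,k in(('flange',.016,(338,265.5)),('shoulder',.035,(340,269)),('tip',.078,(345.5,275.5))): print(n,ptf(p,c(*k),z))
q=[ptf(p,c(*k),.028)[:2] for k in((360,118),(491,244),(411,400),(235,378),(200,205))]; print('studs',np.mean(q,0))
# bearing in gripper
print(robot.sense()['ee_pos'])
a=cv2.imread('pics/w3.png'); cv2.imwrite('pics/w3b.png',cv2.resize(a[130:330,177:377],None,fx=3,fy=3,interpolation=cv2.INTER_CUBIC))
```

```text
flange [ 0.5714 -0.3312  0.016 ]
shoulder [ 0.5715 -0.3314  0.035 ]
tip [ 0.5716 -0.3311  0.078 ]
studs [ 0.5716 -0.3315]
[ 0.5739 -0.4013  0.1665]
```

View pics/w3b.png

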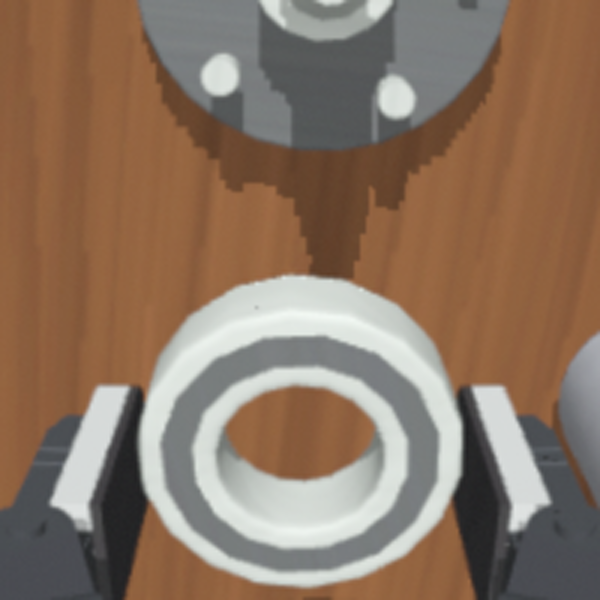

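The bearing is held level and centred between the pads. In the crop its seal ring spans x 160–441 and y 335–570, and the bore spans x 220–385 and y 386–525.

Run:
```python
from h import *
p=robot.camera_params('wrist')
c=lambda x,y:(177+(x+.5)/3-.5,130+(y+.5)/3-.5)
for z in(.162,.165,.168):
  for n,k in(('out',((140,450),(462,450),(301,309),(301,586))),('seal',((160,452),(441,452),(301,335),(301,570))),('sin',((192,455),(409,455),(301,366),(301,547)))):
    q=[ptf(p,c(*j),z) for j in k]; print(z,n,[round(1e3*np.linalg.norm(q[i]-q[i+1]),1) for i in(0,2)],q[0][:2]/2+q[1][:2]/2,q[2][:2]/2+q[3][:2]/2)
```

```text
0.162 out [np.float64(50.9), np.float64(51.4)] [ 0.5733 -0.4002] [ 0.5734 -0.4016]
0.162 seal [np.float64(44.4), np.float64(43.7)] [ 0.5732 -0.4005] [ 0.5735 -0.4019]
0.162 sin [np.float64(34.2), np.float64(33.7)] [ 0.5733 -0.401 ] [ 0.5735 -0.402 ]
0.165 out [np.float64(49.8), np.float64(50.3)] [ 0.573  -0.3984] [ 0.5732 -0.3998]
0.165 seal [np.float64(43.4), np.float64(42.7)] [ 0.573  -0.3987] [ 0.5732 -0.4001]
0.165 sin [np.float64(33.4), np.float64(32.9)] [ 0.573  -0.3992] [ 0.5732 -0.4002]
0.168 out [np.float64(48.6), np.float64(49.1)] [ 0.5728 -0.3967] [ 0.573 -0.398]
0.168 seal [np.float64(42.4), np.float64(41.7)] [ 0.5728 -0.3969] [ 0.573  -0.3983]
0.168 sin [np.float64(32.7), np.float64(32.2)] [ 0.5728 -0.3974] [ 0.573  -0.3984]
```

```bash
python3 -m pendant '[5,-0.15,4,0,0,0,0, 5,-0.15,7.03,0,0,0,0, 5,-0.15,7.03,-2,0,0,0, 5,-0.15,7.03,-5,0,0,0, 5,-0.15,7.03,-7,0,0,0, 5,-0.15,7.03,-7,0,0,0]'
python3 -m pendant '[5,0,0,-0.3,0,0,0, 5,0,0,-0.6,0,0,0, 5,0,0,-0.9,0,0,0, 5,0,0,-1.2,0,0,0, 5,0,0,-1.2,0,0,0]'
```

```text
time: 12.72
ee_pos: [0.5717, -0.3308, 0.0954]
orientation: [-0.001, 0.664, 0.748, -0.0]
ft_force: [-1.0, -0.2, -0.9]
width: 0.0505
grip_force: 31.5
time: 13.35
ee_pos: [0.572, -0.3323, 0.0842]
orientation: [-0.0, 0.665, 0.747, -0.0]
ft_force: [-1.1, 0.1, -1.7]
width: 0.0506
grip_force: 31.5
```

```bash
python3 -m pendant '[5,0,0,-0.2,0,0,0, 5,0,0,-0.4,0,0,0, 5,0,0,-0.4,0,0,0]'; python3 -c "
from h import *
s=robot.sense();print(s['ee_pos'],s['ft_force'],s['ft_torque'])"
```

```text
time: 13.72
ee_pos: [0.5721, -0.3323, 0.0803]
orientation: [-0.0, 0.665, 0.747, -0.0]
ft_force: [0.2, -0.2, -1.1]
width: 0.051
grip_force: 31.5
[ 0.5721 -0.3323  0.0803] [ 0.1886 -0.2464 -1.0559] [ 0.0309 -0.0472 -0.0225]
```

```bash
python3 -m pendant '[5,0,0,-0.2,0,0,0, 5,0,0,-0.4,0,0,0, 5,0,0,-0.4,0,0,0]'|grep -E "ee_|ft_"
```

```text
ee_pos: [0.5721, -0.3322, 0.0762]
ft_force: [-0.4, 1.0, -1.1]
```

```bash
python3 -m pendant '[5,0,0,-0.2,0,0,0, 5,0,0,-0.4,0,0,0, 5,0,0,-0.4,0,0,0]'|grep -E "ee_|ft_"
```

```text
ee_pos: [0.5721, -0.3322, 0.0722]
ft_force: [-0.1, -0.6, -1.6]
```

```bash
python3 -m pendant '[5,0,0,-0.3,0,0,0, 5,0,0,-0.6,0,0,0, 5,0,0,-0.6,0,0,0]'|grep -E "ee_|ft_"; python3 -m pendant '[5,0,0,-0.2,0,0,0, 5,0,0,-0.4,0,0,0, 5,0,0,-0.6,0,0,0, 5,0,0,-0.6,0,0,0]'|grep -E "ee_|ft_"
```

```text
ee_pos: [0.572, -0.3322, 0.0661]
ft_force: [-0.1, -0.3, -1.6]
ee_pos: [0.5721, -0.3323, 0.0603]
ft_force: [0.1, -0.1, -1.3]
```

```bash
python3 -m pendant '[5,0,0,-0.2,0,0,0, 5,0,0,-0.4,0,0,0, 5,0,0,-0.4,0,0,0]'|grep -E "ee_|ft_"; python3 -m pendant '[5,0,0,-0.1,0,0,0, 5,0,0,-0.2,0,0,0]'|grep -E "ee_|ft_"
```

```text
ee_pos: [0.5721, -0.3322, 0.0562]
ft_force: [0.1, -0.3, -1.7]
ee_pos: [0.5722, -0.3323, 0.0544]
ft_force: [-0.2, -0.3, -2.1]
```

```bash
python3 -m pendant '[5,0,0,-0.1,0,0,0, 5,0,0,-0.1,0,0,0]'|grep -E "ee_|ft_"; python3 -m pendant '[5,0,0,-0.1,0,0,0, 5,0,0,-0.1,0,0,0]'|grep -E "ee_|ft_"
```

```text
ee_pos: [0.5721, -0.3323, 0.0534]
ft_force: [0.8, -0.7, -2.4]
ee_pos: [0.5722, -0.3324, 0.053]
ft_force: [-2.1, 1.0, 3.8]
```

Contact with the shoulder came at the expected height (TCP 0.053, predicted 0.0526). Releasing now.

```bash
python3 -m pendant '[5.4,0,0,0,0,0,0, 5.8,0,0,0,0,0,0, 7,0,0,0,0,0,0, 7,0,0,0,0,0,0]'; python3 -m pendant '[7,0,0,1,0,0,0, 7,0,0,3,0,0,0, 7,0,0,7,0,0,0, 7,0,-6,11,0,0,0, 7,0,-7,11,0,0,0, 7,0,-7,11,0,0,0, 7,0,-7,11,0,0,0]'
python3 - <<'E'
from h import *
p=robot.camera_params('wrist')
a=robot.get_image('wrist')[:,:,::-1]; t=robot.get_image('top')[:,:,::-1]; b=robot.get_image('side')[:,:,::-1]
u=pxf(p,[.572,-.332,.05]).astype(int); y0=max(u[1]-75,0); x0=u[0]-75; print(x0,y0)
v=cv2.resize(a[y0:y0+150,x0:x0+150],(450,450),interpolation=cv2.INTER_CUBIC)
w=cv2.resize(b[130:205,320:376],(336,450),interpolation=cv2.INTER_CUBIC)
cv2.imwrite('pics/f.png',np.hstack([v,w]))
t0=cv2.imread('pics/top0.png'); d=cv2.absdiff(t,t0).max(2)
for n,(x,y,r) in dict(bowl=(118,208,32),old=(181,291,14),sock=(160,128,14),lsock=(397,111,16),r1=(246,270,18),r2=(310,272,18),o=(138,304,18),tool=(450,300,60)).items(): print(n,(d[y-r:y+r,x-r:x+r]>60).mean())
E
```

```text
time: 16.98
ee_pos: [0.5722, -0.3324, 0.0524]
orientation: [-0.0, 0.665, 0.747, -0.0]
ft_force: [-0.8, -0.1, -0.6]
width: 0.07
grip_force: 0.0
time: 17.85
ee_pos: [0.572, -0.4014, 0.162]
orientation: [-0.001, 0.664, 0.747, 0.0]
ft_force: [0.5, 0.6, 0.0]
width: 0.0699
grip_force: 0.0
213 45
bowl 0.0
old 0.0
sock 0.0
lsock 0.0
r1 0.0
r2 0.0
o 0.0
tool 0.2972916666666667
```

View pics/f.png

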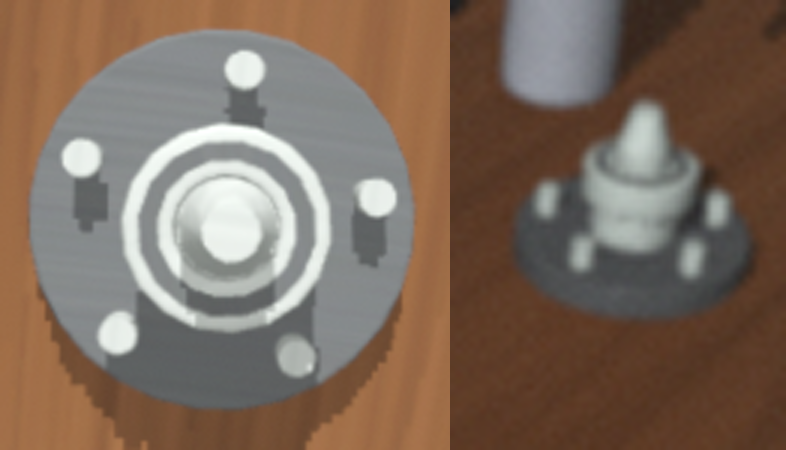

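The bearing sits level and concentric on the shoulder, with its ring centred at about (226,228). The bystanders haven't moved; the change in the "tool" area is the arm and its shadow.

```bash
python3 -c "
from workcell import robot
print(robot.close_job())"
```

```text
the job is handed in; nothing more can be done
None
```

I pressed the rocker onto its stop at about 15–16 N for over a second, then lifted the bearing out, slid it fully home on the hub shoulder, released it and handed the job in at about 18 s; the pictures show nothing else moved.

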